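Pin a heat sink in the assembly jig and press it against the fence

ROBOT

A 7-joint arm with a two-finger parallel gripper is mounted at the origin on a cart in front of the work surface, level with it; the furniture and walls round the work are solid. World frame = base frame: x ahead of the robot, y to its left, z up, the work surface at z = 0. Lengths are in m, angles in rad, forces in N, time in s.
With the tool pointing down it reaches from about 0.425 to 1.025 m from the base axis. Payload 9.4 kg.
Tool frame: the origin (TCP) lies at the very end of the fingers, on their centre line; the grasp point (between the pads) lies 19 mm behind it; z points along the fingers, y is the line along which they close (so a half turn about z gives the same grasp; the last joint's range is limited). The gripper opens to 85 mm and grips with 20 to 120 N. Pads are 22 mm wide; open, the fingers measure 114 mm over their backs; the gripper's body (76 mm by 85 mm) begins 54 mm behind the grasp point. The pads swing forward as they close: fully open they stand 13 mm farther back than shut.
Start: joints at [1.141, 0.599, -0.003, 1.599, 0.002, 0.943, -0.08], TCP at [0.25, -0.68, 0.231] pointing down, gripper open.
Joint ranges: [-2.57, 2.57], [-0.35, 1.97], [-1.29, 1.29], [0.11, 2.56], [-1.05, 4.19], [0.11, 1.86], [-2.63, 2.63]. Speed limits (rad/s): [2.22, 2.22, 3.01, 3.01, 3.14, 3.14, 3.14].

INTERFACE

Orientations are given as a unit quaternion [w, x, y, z].
In Python, from station import * gives the robot as it stands. Calls block until the motion is done:
- reach(position, orientation): joint-space move of the TCP to a pose.
- line_to(position, vel=0.15, rotation=None): straight line of the TCP; rotation=None keeps the orientation; vel is the mean speed in m/s.
- set_joints(angles): joint-space move.
- gripper_to(opening, force=None): opening from 0.0 (shut) to 1.0 (fully open); force is the grip in N (None keeps the last); returns when the fingers have stopped.
- wait(seconds).
- inverse_kinematics(position, orientation): joint angles nearest the present ones, or None.
- get_state(): the state.
- grab_frame(name): name is "scene" or "top" or "wrist"; returns the picture (384x512x3 uint8, red, green, blue); there is no depth.
- get_calibration(name): a dict with "mtx" (3x3 intrinsics, pixels), "view" (4x4, takes a point from world to camera coordinates). Camera axes: x right, y down, z forward; pixel columns grow to the right and rows downward; lengths in m; the calibration is good to about 2 mm. The wrist camera is an equidistant fisheye: a pixel r from the principal point sees the ray r / f radians off the axis. A picture is of the moment at which its call begins: read the wrist's pose just before it. get_calibration takes no time and is no camera call; for the wrist camera it gives the pose at the moment of the call.
A pose or a line that the arm cannot do raises MotionError and nothing moves.
- finish_job(): hands the job in; it is judged then, once.
Trained networks look in the newest picture that a camera, given by its name, has taken for a name from the list of things; names that differ only in an ending like _2 or _b are one class to them, and where a whole thing is asked for, a point or a joint stands for the part that bears it (a point fixed in the world has none). Each returns a list of dicts, best first, with "confidence" (0 to 1); they miss things now and then, are a little off and sometimes report something else, mostly with a low value. They report only what shows in the picture. A call takes as long as a camera call.
- search_frame(label, camera): "position" ([column, row] in pixels, amid what is visible of it).
- masks_of(label, camera): "mask" (384x512 bool, what is visible of it) and "position" ([column, row] in pixels, amid what is visible of it).
The state is a dict: "t": time; "joints": joint angles; "joint_velocities": joint speeds; "tau": joint torques, N m; "ee_pos": TCP position; "eef_rot": TCP orientation; "contact_force": force on the tool from outside, world axes, zero at the start; "wrist_torque": the same for the moment, N m; "grip_width": opening from 0.0 (shut) to 1.0 (fully open); "finger_force": force on a finger pad.
Only numpy, scipy, OpenCV 4.12 (cv2) and the standard library are available. Lean on these libraries where they do the work, as an engineer would, in place of code of your own. Each camera call takes 0.05 s, during which the arm holds its last target. There are 200 camera calls.

TASK

Be my third hand while I screw this black heat sink down in the jig. Take the red-handled locating pin out of the wooden block, put it through the slot in the heat sink's left ear into the jig's brass-ringed hole until its collar sits down, and let go of it; then bring the heat sink gently up square and flush against the steel fence by its near side and finish while still pressing it there steadily with about 10 N, never ramming it with more than 40 N, staying clear of the pin and leaving the other things on the desk alone.

Things in the scene. Friction and masses are not known exactly. Their poses are not given: they have to be found in the camera images.
- jig: aluminium jig plate lying flat and fixed on the desk, 130 mm (its x) by 180 mm (its y) by 18 mm thick, standing at any of a range of places and yaws. Origin: centre of its underside; z up; x points from its near edge (towards the robot) to the fence, y to the left along the fence.
- fence: steel bar fixed along the far side of the jig plate, 14 mm thick (x), 76 mm long (y), 18 mm tall, its top 36 mm above the desk (two screw heads on it 3.7 mm higher). Origin: centre of its underside on the plate, at (53, 0, 18) mm in the jig's frame; its working face looks to the jig's -x and lies at x = 46 mm in the jig's frame. Axes as the jig's.
- pin_hole (a point): centre of the mouth of the brass-ringed round pin hole in the jig plate, at (18, 53, 18) mm in the jig's frame; the hole is 9 mm in diameter and goes through the 18 mm plate. Axes as the jig's. The heat sink's slot lies over it at the start.
- heatsink: black finned heat sink, loose, 0.24 to 0.38 kg, flat on the jig plate, 4 to 7.5 mm short of the fence and up to 0.04 rad askew. Foot 56 (x) by 136 (y) by 6 mm thick; six fins along y, 56 mm long, on the middle of it, tops 32 mm above the underside; the bare 40 mm at each end are the ears. Origin: centre of underside; x to the fence, y left, z up. Flush, it lies at x = 18 mm in the jig's frame.
- heatsink_slot (a point): centre, on the upper side of the left (+y) ear, of the slot for the pin, at (0, 53, 6) mm in the heat sink's frame; the slot goes through, 31 mm long along x and 11 mm wide along y.
- heatsink_face (a point): middle of the heat sink's near side, the place to press towards its +x, at (-28, 0, 20) mm in its frame, 38 mm above the desk. The outermost fins are flush with the foot's long sides, so the near side is a flat wall 56 mm long (y) and 32 mm tall. Pushed along the plate, friction takes up 1 to 3 N of the push, more if the fingers also bear down; dragging upwards lifts it.
- pin: loose locating pin, 40 g, upright in the wooden block: steel shank 8 mm in diameter, 21 mm long, with tapered foot; steel collar 21 mm in diameter, 4 mm thick; red knurled grip 16 mm in diameter, 34 mm tall (59 mm in all). Origin: centre of the foot; z up along the pin. Seated, the collar rests on the ear and the foot is 3 mm above the desk.
- pin_grip (a point): middle of the pin's red grip, 45 mm above its foot, on its axis.
- pin_rest: fixed block of dark wood, 56 (its x) by 104 (y) by 30 mm tall, origin at the centre of its underside, z up. The pin stands in a 9.5 mm hole at (0, -32) mm, collar on the block's top, foot 9 mm above the desk; four steel driver bits, to 24 mm above the block, stand at x = +-14, y = +20 and +40 mm. Fingers closing on the pin along the block's x have free room.
- solder_spool: bystander to be left alone: small reel of solder with blue flanges, 48 mm across, 41 mm tall, standing; origin under its centre.
- tape_roll: bystander to be left alone: flat roll of amber tape, 62 mm across, 15 mm tall; origin under its centre.
- parts_case: bystander to be left alone: flat clear compartment case, 98x150x29 mm; origin under its centre.
- screwdriver: bystander to be left alone: screwdriver lying flat, black and yellow handle, 188x25x25 mm; origin under its centre.
- glue_tube: bystander to be left alone: white glue tube lying flat, 112x24x16 mm; origin under its centre.
- white_bottle: bystander to be left alone: white bottle with screw cap, 45 mm across, 83 mm tall; origin under its centre.

How it is judged:
By the outcome, as a careful person would: the job done as asked, in the order asked, and still so for the second after the job is handed in, while the arm keeps its last pose, push and grip.
It also fails if it takes over 64 s, if anything falls off the work surface, if the arm or the gripper's body presses on something with over 40 N, if the wrist force passes 120 N, or if a joint passes its speed limit or range.

## Working session

There is one attempt and no reset: what is moved stays moved. The work goes in short steps, each a Python script; the robot and the scene stay as the last script left them, time stands still between calls to the robot, and variables do not carry over. Pictures are saved under pics/ and viewed, at most 10 in all, crops included, and the job is handed in when it is done.

```bash
mkdir -p pics; ls
python3 - <<'E'
from station import *
import cv2, numpy as np
s=get_state(); print(s)
for n in("scene","top","wrist"):
    c=get_calibration(n); print(n,np.round(c["mtx"],1).tolist(),np.round(c["view"],3).tolist())
    im=grab_frame(n); cv2.imwrite(f"pics/{n}0.png",im[...,::-1])
    for l in("jig","fence","pin_hole","heatsink","heatsink_slot","heatsink_face","pin","pin_grip","pin_rest"):
        print(n,l,[(np.round(d["position"],1).tolist(),round(d["confidence"],2)) for d in search_frame(l,n)[:2]])
a=cv2.imread("pics/scene0.png");b=cv2.imread("pics/top0.png")
cv2.imwrite("pics/both0.png",np.vstack([cv2.resize(b,(800,600))]))
E
```

```text
pics
station.py
{'t': 0.0, 'joints': array([ 1.14131828,  0.60016829, -0.00254511,  1.60010788,  0.00180639,
        0.94287552, -0.07979573]), 'joint_velocities': array([-0.00178718,  0.00066419, -0.00163516, -0.00065938,  0.0001111 ,
       -0.00064508,  0.00061493]), 'tau': array([-2.72756979e-04, -7.76450443e+01,  1.56455107e+00, -2.58000398e+01,
        1.22515991e-02,  9.10030212e-03,  2.97247436e-05]), 'ee_pos': array([ 0.25032046, -0.67993186,  0.23039359]), 'eef_rot': array([-7.50092196e-04,  9.84477480e-01,  1.75509219e-01, -2.08261766e-04]), 'contact_force': array([-0.73876668, -0.54515427, -0.17841747]), 'wrist_torque': array([-0.0249398 , -0.03276058,  0.00652825]), 'finger_force': 0.0, 'grip_width': 0.9971130296919106}
scene [[396.7, 0.0, 249.1], [0.0, 396.7, 200.1], [0.0, 0.0, 1.0]] [[-0.028, -1.0, -0.006, 0.024], [-0.859, 0.027, -0.511, 0.476], [0.511, -0.01, -0.86, 0.685], [0.0, 0.0, 0.0, 1.0]]
scene jig [([192.0, 201.3], 0.58)]
scene fence [([198.0, 168.8], 0.62), ([193.0, 188.2], 0.52)]
scene pin_hole [([193.8, 200.3], 0.63)]
scene heatsink [([192.8, 188.6], 0.58)]
[... 445 characters left out ...]
[216.1, 189.7], 0.72), ([319.5, 176.0], 0.19)]
top fence [([215.1, 161.0], 0.47), ([245.3, 253.6], 0.26)]
top pin_hole [([211.9, 188.3], 0.62)]
top heatsink [([216.3, 174.1], 0.74)]
top heatsink_slot [([215.5, 177.8], 0.58)]
top heatsink_face [([215.8, 176.4], 0.58)]
top pin []
top pin_grip []
top pin_rest [([319.1, 173.8], 0.58), ([243.4, 254.2], 0.29)]
wrist [[297.3, 0.0, 256.2], [0.0, 297.3, 190.8], [0.0, 0.0, 1.0]] [[0.347, -0.938, -0.001, -0.724], [-0.89, -0.33, 0.314, -0.043], [-0.295, -0.108, -0.95, 0.382], [0.0, 0.0, 0.0, 1.0]]
wrist jig []
wrist fence []
wrist pin_hole []
wrist heatsink []
wrist heatsink_slot []
wrist heatsink_face []
wrist pin []
wrist pin_grip []
wrist pin_rest []
```

View pics/both0.png

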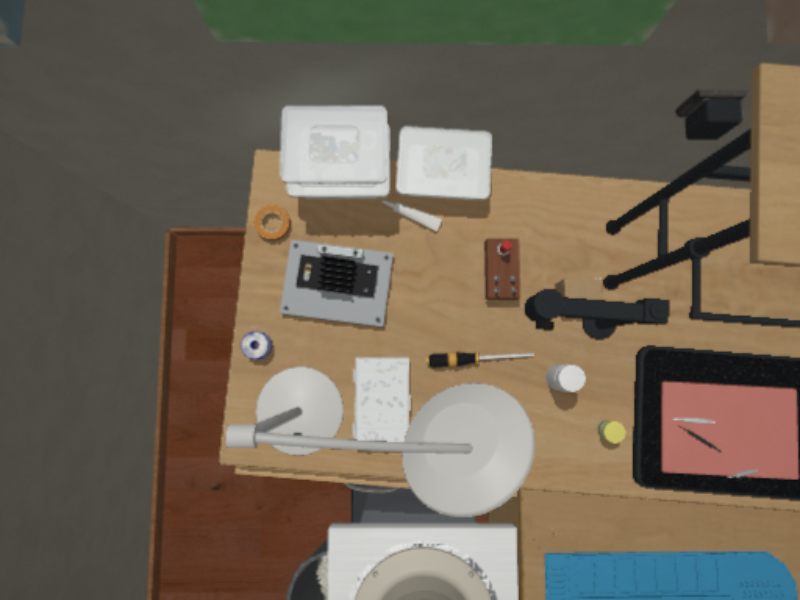

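```bash
cat > h.py <<'E'
from station import *
import numpy as np, cv2
from scipy.optimize import least_squares
def project(cal,name,P):
    K,V=np.array(cal["mtx"]),np.array(cal["view"]); p=np.atleast_2d(P)@V[:3,:3].T+V[:3,3]
    if name=="wrist":
        r=np.linalg.norm(p[:,:2],axis=1); th=np.arctan2(r,p[:,2]); q=p[:,:2]*(th/np.maximum(r,1e-9))[:,None]
    else: q=p[:,:2]/p[:,2:]
    return q*[K[0,0],K[1,1]]+K[:2,2]
def ray(cal,name,px):
    K,V=np.array(cal["mtx"]),np.array(cal["view"]); q=(np.asarray(px)-K[:2,2])/[K[0,0],K[1,1]]
    if name=="wrist":
        t=np.linalg.norm(q); d=np.r_[q/max(t,1e-9)*np.sin(t),np.cos(t)]
    else: d=np.r_[q,1]
    return -V[:3,:3].T@V[:3,3], V[:3,:3].T@d/np.linalg.norm(d)
def at_z(cal,name,px,z):
    o,d=ray(cal,name,px); return o+d*(z-o[2])/d[2]
def tri(obs): # [(cal,name,px)]
    f=lambda P: np.concatenate([(project(c,n,P)[0]-p) for c,n,p in obs])
    o,d=ray(*obs[0]); r=least_squares(f,o+d*0.6); return r.x, np.abs(r.fun).max()
def down(yaw): # tool pointing down; yaw = direction of tool y closing line (world)
    # tool z=-Z, y=(cos yaw,sin yaw), x=y cross z
    from scipy.spatial.transform import Rotation as R
    y=np.array([np.cos(yaw),np.sin(yaw),0]);z=np.array([0,0,-1.]);x=np.cross(y,z)
    q=R.from_matrix(np.c_[x,y,z]).as_quat(); return [q[3],q[0],q[1],q[2]]
E
python3 - <<'E'
from h import *
cs,ct=get_calibration("scene"),get_calibration("top")
for n,c,p,z in [("top",ct,(216,190),.018),("top",ct,(319,174),.03),("scene",cs,(309.5,190),.015),("scene",cs,(312,166),.06)]: print(at_z(c,n,p,z).round(3))
print(down(np.arctan2(0,1)), down(-1.2))
E
```

```text
[0.54  0.146 0.018]
[ 0.582 -0.132  0.03 ]
[ 0.569 -0.139  0.015]
[ 0.608 -0.143  0.06 ]
[np.float64(0.0), np.float64(0.7071067811865475), np.float64(0.7071067811865475), np.float64(0.0)] [np.float64(0.0), np.float64(0.9828629319409768), np.float64(0.18433788817382832), np.float64(0.0)]
```

View pics/scene0.png

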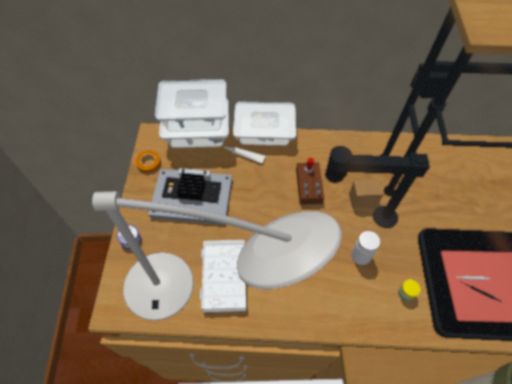

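Top (800 px): jig about (337,283), heat sink (337,273), slot (307,270), pin (506,246) at the far end of the block, bits toward the robot. A lamp shade hangs at (468,448), and a black boom stands at (547–655,308) near the block. I'll find the heights of both obstacles before planning the approach.

```bash
python3 - <<'E'
from h import *
cs,ct=get_calibration("scene"),get_calibration("top"); k=1.5625
for l,t,s in [("shade knob",(468,448),(288,238)),("shade left",(403,447),(241,255)),("shade right",(534,447),(341,240)),("lamp elbow",(240,436),(106,201)),
 ("boom near end",(547,305),(339,163)),("boom far end",(655,310),(420,165)),("boom base",(598,325),(386,216)),("pin",(506,245),(311,162)),("bottle cap",(572,378),(367,241)),("boxL",(335,148),(193,95)),("low joint",(697,248),(434,80)),
 ("stand foot1",(613,283),(386,216)), ("foot2",(613,227),(386,216))]:
    P,e=tri([(ct,"top",np.array(t)/k),(cs,"scene",np.array(s))]); print(l,P.round(3),round(e,1))
for yaw in (0,np.pi/2,-np.pi/2):
  for p in ([.6,-.14,.2],[.55,.14,.3],[.45,.13,.3]):
    j=inverse_kinematics(p,down(yaw)); print(yaw,p,None if j is None else np.round(j,2))
E
python3 -c "
import cv2
a=cv2.imread('pics/scene0.png')[60:300,90:440]; cv2.imwrite('pics/sc.png',cv2.resize(a,None,fx=2.28,fy=2.28,interpolation=2))"
```

```text
(no output)
```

View pics/sc.png

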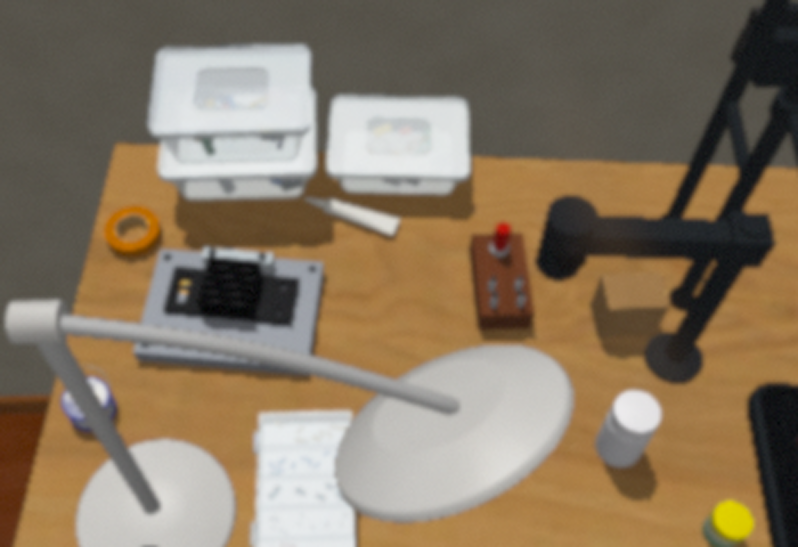

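Scene crop: pin's red grip at about crop (503,235), boom head at (568,235) with its arm running right to (750,240), lamp boom from (35,315) to (450,405), black legs further right. I'll check the leg heights and the IK of a high approach.

Run:
```python
from h import *
cs,ct=get_calibration("scene"),get_calibration("top"); k=1.5625
for l,t,s in [("footA",(613,227),(385,154)),("footB",(613,283),(389.6,191)),("hub",(710,112),(434,78)),("elbowB",(697,248),(436,106)),("boxR top",(445,160),(264,110))]:
    P,e=tri([(ct,"top",np.array(t)/k),(cs,"scene",np.array(s))]); print(l,P.round(3),round(e,1))
for p,y in [([.36,-.36,.42],-1.57),([.50,-.1,.42],-1.57),([.56,-.10,.38],-1.57),([.62,-.14,.30],-1.57),([.62,-.14,.04],-1.57),([.55,.19,.3],-.12),([.55,.19,.03],-.12),([.50,.13,.03],-1.69)]:
    j=inverse_kinematics(p,down(y)); print(p,None if j is None else np.round(j,2))
```

```text
footA [ 0.662 -0.336  0.028] 0.7
footB [ 0.567 -0.338  0.004] 0.5
hub [ 0.83  -0.468  0.119] 1.2
elbowB [ 0.569 -0.336  0.294] 0.3
boxR top [ 0.757 -0.035  0.097] 0.3
[0.36, -0.36, 0.42] [ 0.65  0.15  0.03  1.83 -0.01  1.16 -0.89]
[0.5, -0.1, 0.42] [ 0.27  0.17 -0.22  1.81  0.04  1.17 -1.53]
[0.56, -0.1, 0.38] [ 0.18  0.27 -0.14  1.77  0.04  1.1  -1.54]
[0.62, -0.14, 0.3] [ 0.14  0.42 -0.02  1.74  0.01  0.98 -1.45]
[0.62, -0.14, 0.04] [ 0.09  0.74  0.06  1.94 -0.09  0.46 -1.35]
[0.55, 0.19, 0.3] [ 0.05  0.42 -0.68  1.83  0.31  1.   -0.87]
[0.55, 0.19, 0.03] [-0.32  0.72 -0.17  2.06  0.3   0.38 -0.84]
[0.5, 0.13, 0.03] [-0.43  0.69  0.09  2.22 -0.25  0.24 -1.81]
```

```bash
cat >> h.py <<'E'
import pickle
def look(tag,labels=("pin","pin_grip","pin_rest","jig","fence","pin_hole","heatsink","heatsink_slot","heatsink_face")):
    cal=get_calibration("wrist"); im=grab_frame("wrist"); cv2.imwrite(f"pics/{tag}.png",im[...,::-1])
    d={l:[(np.array(x["position"]),x["confidence"],x["mask"]) for x in masks_of(l,"wrist")[:2]] for l in labels}
    pickle.dump((cal,d,im),open(f"{tag}.pkl","wb"))
    for l in labels: print(tag,l,[(a.round(1).tolist(),round(b,2),int(m.sum())) for a,b,m in d[l]])
E
python3 - <<'E'
from h import *
q=down(-np.pi/2)
reach([.36,-.36,.42],q); reach([.52,-.08,.40],q); reach([.53,.06,.30],q)
look("A"); reach([.58,-.11,.28],q); look("B")
s=get_state(); print(s["t"],s["ee_pos"],s["contact_force"])
a=cv2.imread("pics/A.png");b=cv2.imread("pics/B.png"); 
cv2.imwrite("pics/AB.png",cv2.resize(a,(800,600),interpolation=2))
E
```

```text
A pin []
A pin_grip [([395.4, 92.9], 0.7, 237)]
A pin_rest [([382.1, 116.7], 0.85, 2474)]
A jig [([197.3, 145.5], 0.73, 6523), ([427.4, 230.7], 0.57, 1087)]
A fence [([191.6, 92.7], 0.65, 511)]
A pin_hole [([195.8, 147.2], 0.56, 6658)]
A heatsink [([193.9, 121.8], 0.88, 3666)]
A heatsink_slot [([197.0, 122.9], 0.88, 3631)]
A heatsink_face [([193.9, 123.9], 0.65, 3658)]
B pin [([277.3, 126.6], 0.47, 224), ([86.8, 130.3], 0.16, 477)]
B pin_grip [([278.6, 124.0], 0.76, 173)]
B pin_rest [([279.6, 149.0], 0.75, 3043)]
B jig [([104.3, 181.5], 0.83, 5405)]
B fence [([89.4, 134.0], 0.79, 506), ([43.0, 229.1], 0.74, 545)]
B pin_hole [([103.0, 183.8], 0.87, 5232)]
B heatsink [([93.0, 163.5], 0.75, 2706)]
B heatsink_slot [([95.7, 161.9], 0.56, 2781)]
B heatsink_face [([93.2, 161.3], 0.68, 2753), ([43.2, 228.8], 0.28, 523)]
6.6333 [ 0.58004801 -0.10962792  0.28012304] [-0.10273613  0.06766307 -0.75845058]
```

View pics/AB.png

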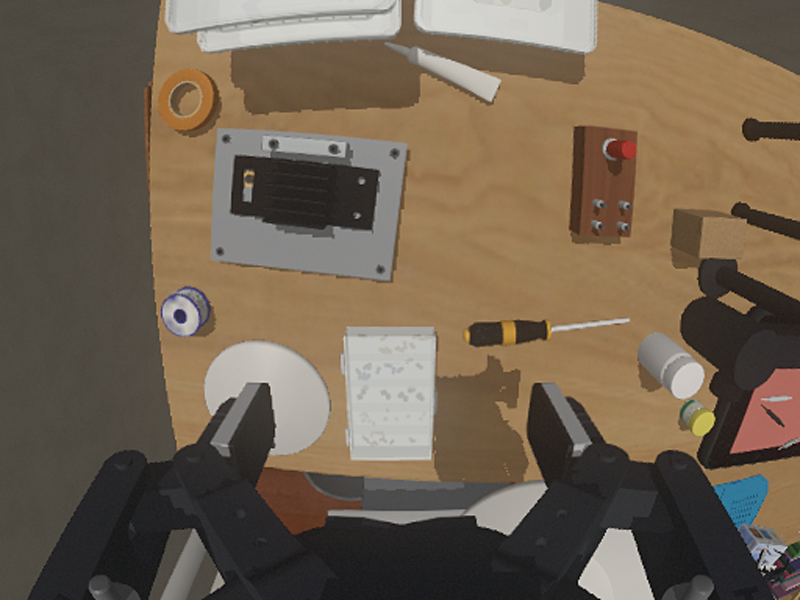

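View pics/B.png

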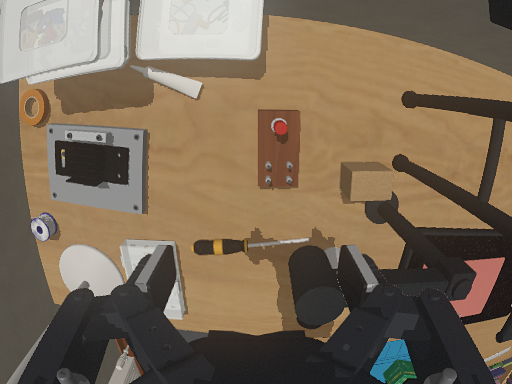

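Picture A (800 px): slot with brass hole about (249,180), fence (305,147), pin grip (622,149) on the block. B: pin (280,127) and the block's far end is clear. Now I'll fit the poses.

```bash
cat >> h.py <<'E'
def fitbox(tags,label,dims,g,zc=None):
    """pose (x,y,yaw,dz) of a box from mask hulls in wrist pictures"""
    h=np.array(dims)/2; C=np.array([[sx*h[0],sy*h[1],z] for sx in(-1,1) for sy in(-1,1) for z in (0,dims[2])])
    V=[]
    for t in tags:
        cal,d,_=pickle.load(open(f"{t}.pkl","rb"))
        if d[label]:
            c,_=cv2.findContours(d[label][0][2].astype(np.uint8),cv2.RETR_EXTERNAL,cv2.CHAIN_APPROX_NONE)
            V.append((cal,cv2.convexHull(max(c,key=cv2.contourArea)).astype(np.float32)))
    def f(p):
        R=np.array([[np.cos(p[2]),-np.sin(p[2]),0],[np.sin(p[2]),np.cos(p[2]),0],[0,0,1]]); r=[]
        for cal,hull in V:
            u=project(cal,"wrist",C@R.T+[p[0],p[1],p[3]]).astype(np.float32)
            m=cv2.convexHull(u)
            for q in m[:,0]: r.append(cv2.pointPolygonTest(hull,(float(q[0]),float(q[1])),True))
            for q in hull[:,0]: r.append(cv2.pointPolygonTest(m,(float(q[0]),float(q[1])),True))
            r+= [0]*(120-len(r)%120)
        return np.array(r)
    s=least_squares(f,[*g,0],diff_step=1e-3,loss="soft_l1",x_scale=[.01,.01,.05,.01],max_nfev=200); return s.x, np.sqrt((s.fun[s.fun!=0]**2).mean())
E
python3 - <<'E'
from h import *
A=pickle.load(open("A.pkl","rb"));B=pickle.load(open("B.pkl","rb"))
for l in("pin_grip","pin_rest","jig","fence","heatsink"):
    P,e=tri([(A[0],"wrist",A[1][l][0][0]),(B[0],"wrist",B[1][l][0][0])]); print(l,P.round(4),round(e,2))
try:
  print("jig",fitbox("AB","jig",(.13,.18,.018),(.54,.146,-.12)))
  print("rest",fitbox("AB","pin_rest",(.056,.104,.03),(.585,-.135,1.57)))
except Exception as e: print(e)
print("hole A",at_z(A[0],"wrist",np.array([249,183])/1.5625,.02))
E
```

```text
pin_grip [ 0.6244 -0.1367  0.0486] 0.11
pin_rest [ 0.5841 -0.1423 -0.0056] 1.27
jig [ 0.5308  0.1531 -0.0231] 1.32
fence [0.6164 0.1534 0.0065] 0.77
heatsink [0.5718 0.1493 0.0128] 1.83
jig (array([ 0.56416171,  0.15095964, -0.12875083,  0.00071931]), np.float64(0.9519581455627705))
rest (array([ 0.58863287, -0.1391443 ,  1.57214902, -0.00319215]), np.float64(0.7674903007033881))
hole A [0.58411725 0.20083829 0.02      ]
```

Run:
```python
from h import *
q=down(-np.pi/2); L=("pin_grip","pin","pin_rest")
reach([.585,-.139,.18],q); look("C",L); line_to([.622,-.139,.16]); look("D",L)
obs=[]
for t in "ABCD":
    c,d,im=pickle.load(open(t+".pkl","rb")); 
    hsv=cv2.cvtColor(im,cv2.COLOR_RGB2HSV); m=((hsv[...,0]<8)|(hsv[...,0]>172))&(hsv[...,1]>170)&(hsv[...,2]>70)
    u=project(c,"wrist",[.622,-.138,.052])[0]; Y,X=np.nonzero(m); k=np.hypot(X-u[0],Y-u[1])<30+20*(t in"CD"); p=np.array([X[k].mean(),Y[k].mean()])
    net=d["pin_grip"][0][0] if d["pin_grip"] else None
    print(t,u.round(1),p.round(1),k.sum(),net); obs.append((c,"wrist",p))
print(tri(obs),tri(obs[2:]))
a=cv2.imread("pics/C.png"); b=cv2.imread("pics/D.png"); print(get_state()["contact_force"],get_state()["t"])
print("rest",fitbox("ABCD","pin_rest",(.056,.104,.03),(.588,-.139,1.57)))
cv2.imwrite("pics/CD.png",np.hstack([a[60:340,60:450],b[60:340,60:450]]))
```

```text
C pin_grip [([257.9, 140.7], 0.82, 384)]
C pin [([257.6, 143.4], 0.7, 419)]
C pin_rest [([255.8, 168.4], 0.88, 4950)]
D pin_grip [([257.5, 183.3], 0.74, 533)]
D pin [([257.8, 186.3], 0.67, 551)]
D pin_rest [([256.3, 207.4], 0.67, 5354)]
A [397.2  94.8] [397.9  95.2] 173 [395.4  92.9]
B [279.7 126.1] [280.2 127.4] 152 [278.6 124. ]
C [256.5 142.5] [256.5 144.5] 308 [257.9 140.7]
D [256.4 186.9] [256.6 189.4] 412 [257.5 183.3]
(array([ 0.62077111, -0.13808872,  0.05505312]), np.float64(0.4945898717013648)) (array([ 0.62069914, -0.13811046,  0.05524391]), np.float64(0.11976122331810757))
[-0.02507089 -0.41341776 -0.72773726] 7.9667
rest (array([ 5.88549075e-01, -1.38415090e-01,  1.57411122e+00, -8.78248264e-04]), np.float64(0.909871175158816))
```

View pics/CD.png

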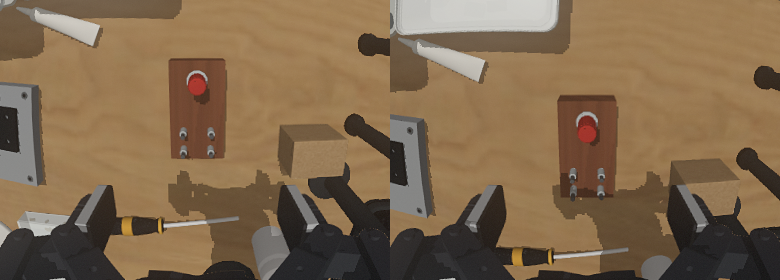

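Left crop pin at (197,85), right at (587,128); pin measured at (0.6208, -0.1381, z 0.055), which matches the text (0.054) and the block fit. Grasping now.

Run:
```python
from h import *
gripper_to(0.6); line_to([.6208,-.1381,.10],vel=.1); line_to([.6208,-.1381,.039],vel=.06)
s=get_state(); print(s["ee_pos"],s["contact_force"]); gripper_to(0.0,force=50); wait(.2)
s=get_state(); print(s["grip_width"],s["finger_force"],s["contact_force"],s["ee_pos"])
line_to([.6208,-.1381,.12],vel=.06); s=get_state(); print(s["grip_width"],s["contact_force"],s["t"])
# over jig with both yaws
line_to([.61,-.10,.22]); reach([.56,.17,.20],down(-np.pi/2)); look("E",("pin","pin_grip","jig","heatsink","fence"))
reach([.585,.13,.20],down(-.129)); look("F",("pin","pin_grip","jig","heatsink","fence"))
s=get_state(); print(s["grip_width"],s["contact_force"],s["t"])
a=cv2.imread("pics/E.png"); b=cv2.imread("pics/F.png")
cv2.imwrite("pics/EF.png",np.hstack([a[60:360,56:456],b[60:360,56:456]]))
```

```text
[ 0.62106373 -0.13819641  0.03937974] [-0.18699292 -0.28628445 -0.20026501]
0.167764006014931 48.71483087539673 [-1.14308576 -0.15567243  6.52357865] [ 0.62101016 -0.13816384  0.03942687]
0.16960154263233515 [-0.46123149 -0.04581433 -1.11871565] 12.4333
E pin []
E pin_grip [([256.4, 256.0], 0.6, 1764)]
E jig []
E heatsink [([274.5, 156.8], 0.62, 6141)]
E fence [([280.4, 117.7], 0.77, 1071), ([158.6, 70.4], 0.31, 1739)]
F pin [([256.0, 255.9], 0.95, 1856)]
F pin_grip [([255.1, 255.3], 0.72, 1788), ([216.3, 142.8], 0.41, 11538)]
F jig [([214.4, 144.5], 0.67, 11572), ([257.7, 324.1], 0.19, 401)]
F heatsink [([245.1, 153.4], 0.8, 6230)]
F fence [([285.1, 154.2], 0.7, 974), ([103.7, 231.5], 0.54, 6695)]
0.1688163947282998 [-0.02428165 -0.17575318 -0.21618275] 16.1083
```

View pics/EF.png

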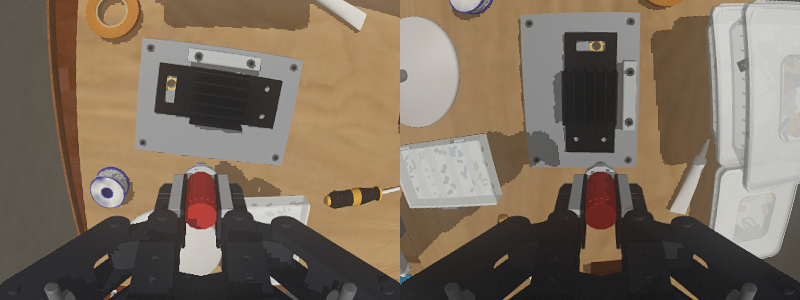

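Hole with brass ring at E crop (172,84) and F crop (197,46); the pin is held upright. I'll refine the hole by colour and check with an enlargement.

Run:
```python
from h import *
out=[]
for t,(u,v) in (("E",(228,144)),("F",(253,106))):
    c,d,im=pickle.load(open(t+".pkl","rb")); w=im[v-20:v+20,u-20:u+20]
    out.append(cv2.resize(w[...,::-1],(400,400),interpolation=cv2.INTER_NEAREST))
    print(t,"jigproj hole",project(c,"wrist",[.5887,.2013,.018]).round(1))
cv2.imwrite("pics/hole.png",np.hstack(out))
print("jig",fitbox("ABF","jig",(.13,.18,.018),(.564,.151,-.129)))
```

```text
E jigproj hole [[226.9 142.9]]
F jigproj hole [[252.  105.3]]
jig (array([ 5.63878350e-01,  1.51135999e-01, -1.28948275e-01,  6.40627332e-06]), np.float64(1.038438373012347))
```

View pics/hole.png

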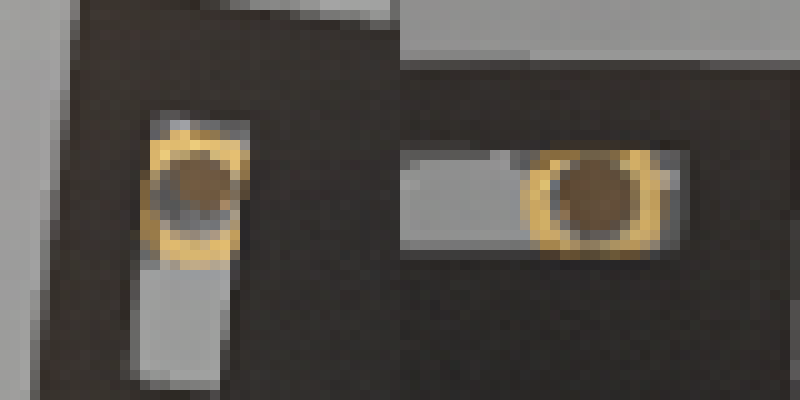

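Run:
```python
from h import *
obs=[]
for t,p in (("E",(227.2,143.1)),("F",(252.05,105.2))):
    c,d,im=pickle.load(open(t+".pkl","rb")); obs.append((c,"wrist",np.array(p))); print(t,at_z(c,"wrist",p,.018).round(4))
P,e=tri(obs); print(P.round(4),round(e,2))
x,y,w=.5639,.1511,-.129; R=np.array([[np.cos(w),-np.sin(w)],[np.sin(w),np.cos(w)]])
print("hole by jig",[x,y]+R@[.018,.053]); print("slot/heatsink nominal", [x,y]+R@[.0125,0])
print("heatsink",fitbox("ABEF","heatsink",(.056,.136,.006),(.576,.15,-.129)))
```

```text
E [0.5885 0.201  0.018 ]
F [0.5888 0.2014 0.018 ]
[0.5886 0.2012 0.0178] 0.18
hole by jig [0.58856849 0.20134406]
slot/heatsink nominal [0.57629614 0.14949197]
heatsink (array([ 0.57468287,  0.14976825, -0.13843525,  0.01937365]), np.float64(2.0355813081854266))
```

Run:
```python
from h import *
x,y=.5886,.2012
line_to([x,y,.10],vel=.12); wait(.2); f0=get_state()["contact_force"]; line_to([x,y,.054],vel=.06)
s=get_state(); print(s["ee_pos"],(s["contact_force"]-f0).round(2))
z=.054
while z>.0325:
    z-=.002; line_to([x,y,z],vel=.03); s=get_state(); f=s["contact_force"]-f0
    print(round(z,4),s["ee_pos"].round(4),f.round(1))
    if abs(f[2])>10 or np.hypot(*f[:2])>12: break
print(get_state()["t"])
```

```text
[0.58875009 0.20140297 0.05420623] [-0.53 -0.28  0.65]
0.052 [0.5887 0.2012 0.0522] [-0.7 -0.8  0.8]
0.05 [0.5886 0.2011 0.0499] [-0.5 -0.6 -0.1]
0.048 [0.5885 0.2011 0.0478] [-0.2 -0.4 -0. ]
0.046 [0.5888 0.2009 0.046 ] [ 1.6 -1.7  1.3]
0.044 [0.5888 0.2004 0.0437] [ 1.7 -3.7 -1.4]
0.042 [0.5889 0.2004 0.0418] [ 3.4 -3.9  0.1]
0.04 [0.5889 0.2003 0.0399] [ 2.4 -4.8 -0.4]
0.038 [0.5889 0.2002 0.0379] [ 1.1 -5.7  1.5]
0.036 [0.5889 0.2002 0.0359] [ 1.9 -4.9  1.8]
0.034 [0.5889 0.2002 0.0339] [ 1.6 -4.8  0.6]
0.032 [0.589  0.2002 0.0333] [-1.4 -7.8 16. ]
21.15
```

Seated at TCP z 0.0333 (0.0334 expected), with the force step showing the collar is down. Now release, lift and look.

Run:
```python
from h import *
line_to([.589,.2003,.0335],vel=.03); gripper_to(0.36,force=20); s=get_state(); print(s["grip_width"],s["ee_pos"].round(4),s["contact_force"].round(2))
line_to([.589,.2003,.075],vel=.05); line_to([.589,.2003,.14],vel=.12); gripper_to(0.0)
L=("pin","pin_grip","heatsink","fence","jig")
reach([.50,.15,.16],down(-np.pi/2-.129)); look("G",L); line_to([.47,.155,.13]); look("H",L)
obs=[]
for t in "GH":
    c,d,im=pickle.load(open(t+".pkl","rb")); obs.append((c,"wrist",d["pin_grip"][0][0]))
print(tri(obs),"expect ~(.589,.2,.048)"); print(get_state()["t"])
a=cv2.imread("pics/G.png"); b=cv2.imread("pics/H.png")
cv2.imwrite("pics/GH.png",np.hstack([a[30:330,56:456],b[30:330,56:456]]))
```

```text
0.3594138272195308 [0.5887 0.2012 0.0333] [-0.81 -1.06  0.09]
G pin [([186.2, 95.8], 0.71, 518)]
G pin_grip [([186.4, 96.4], 0.69, 514)]
G heatsink [([253.4, 102.0], 0.57, 8290), ([249.8, 55.6], 0.55, 1350)]
G fence [([245.4, 55.0], 0.55, 1432)]
G jig [([250.3, 134.3], 0.98, 15067)]
H pin [([178.7, 60.6], 0.84, 639), ([127.0, 217.8], 0.62, 2013)]
H pin_grip [([180.2, 56.9], 0.7, 716)]
H heatsink [([252.6, 65.9], 0.85, 10514)]
H fence [([254.4, 66.4], 0.75, 10354), ([246.9, 15.3], 0.58, 1886)]
H jig [([250.3, 111.3], 0.69, 18376)]
(array([0.58804767, 0.19891738, 0.05045941]), np.float64(1.2609855473706943)) expect ~(.589,.2,.048)
25.925
```

View pics/GH.png

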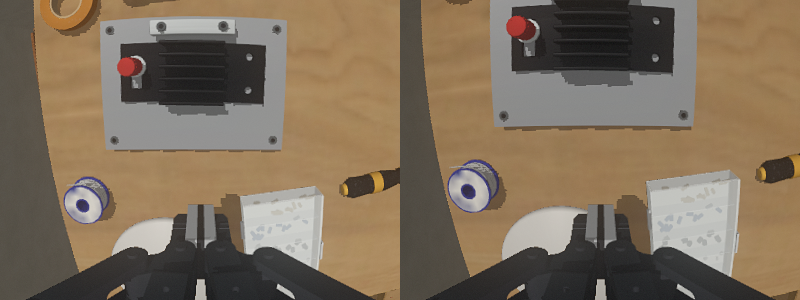

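Picture G/H: pin (crop 130,67) stands seated in the slot, jig square to the tool, shut fingers near the wall. Next: lower in front of the wall and press with force feedback.

```bash
cat >> h.py <<'E'
J=np.array([.5639,.1509]); W=-.129; RJ=np.array([[np.cos(W),-np.sin(W)],[np.sin(W),np.cos(W)]]); U=RJ[:,0]
def go(x,vel,z=.028,y=-.0003): line_to([*(J+RJ@[x,y]),z],vel=vel)
def force(n=6):
    r=[]
    for _ in range(n): wait(.03); r.append(get_state()["contact_force"])
    return np.mean(r,axis=0)
E
python3 - <<'E'
from h import *
go(-.052,.12,z=.10); go(-.052,.08); f0=force(); np.save("f0.npy",f0); print(f0.round(2),get_state()["ee_pos"].round(4))
go(-.032,.04); x=-.032; prev=0
while x<-.008:
    x+=.0007; go(x,.02); F=force(2)-f0; p=-F[:2]@U; s=get_state()
    print(round(x,4),((s["ee_pos"][:2]-J)@RJ).round(4),round(p,1),F.round(1))
    if p>7: break
print(get_state()["t"])
E
```

```text
[-0.15 -0.06 -0.3 ] [0.5126 0.1574 0.0285]
-0.0313 [-0.0314 -0.0003] -0.1 [0.2 0.3 0.3]
-0.0306 [-0.0306 -0.0003] -0.3 [ 0.2 -0.2 -0.1]
-0.0299 [-0.0299 -0.0003] 0.0 [-0.1 -0.5  0.2]
-0.0292 [-0.0292 -0.0003] 0.0 [-0.1 -0.   0.6]
-0.0285 [-0.0285 -0.0003] 0.4 [-0.3  0.4  0.4]
-0.0278 [-0.0278 -0.0003] -0.4 [0.5 0.6 0.4]
-0.0271 [-0.0271 -0.0003] -0.2 [ 0.2 -0.1  0.6]
-0.0264 [-0.0266 -0.0003] 0.9 [-0.9 -0.2 -0.1]
-0.0257 [-0.0262 -0.0004] 2.4 [-2.3  0.8  2.3]
-0.025 [-0.025  -0.0004] 2.7 [-2.8 -0.5  1.5]
-0.0243 [-0.0241 -0.0004] 1.8 [-1.9 -0.6  0.5]
-0.0236 [-0.0234 -0.0003] 1.3 [-1.3 -0.2  0.5]
-0.0229 [-0.0227 -0.0003] 1.0 [-1.  -0.   0.3]
-0.0222 [-0.0221 -0.0003] 1.4 [-1.4  0.3 -0. ]
-0.0215 [-0.0214 -0.0003] 0.9 [-1.1 -0.9  0.1]
-0.0208 [-0.0207 -0.0003] 0.6 [-0.6  0.4 -0.2]
-0.0201 [-0.02   -0.0003] 1.3 [-1.3 -0.4 -0.5]
-0.0194 [-0.0199 -0.0003] 4.2 [-4.2  0.8  2.6]
-0.0187 [-0.0199 -0.0003] 7.0 [-6.9  1.5  4.1]
-0.018 [-0.0199 -0.0003] 9.1 [-8.9  2.3  6.1]
34.7417
```

Run:
```python
from h import *
f0=np.load("f0.npy"); x,z=-.018,.028
for i in range(14):
    F=force(5)-f0; p=-F[:2]@U; print(round(x,5),round(z,5),round(p,2),F.round(2))
    if abs(p-10)<.5 and .5<F[2]<3.5: break
    x+=np.clip((10-p)*.00025,-.0004,.0004); z+=np.clip((F[2]-2)*.00005,-.0002,.0002)
    go(x,.02,z=z)
L=("pin","pin_grip","heatsink","fence"); look("K",L); F=force(10)-f0; s=get_state(); print((-F[:2]@U).round(2),F.round(2),((s["ee_pos"][:2]-J)@RJ).round(4),s["t"])
im=grab_frame("top"); a=cv2.imread("pics/K.png"); b=cv2.resize(im[130:230,150:290,::-1],(560,400),interpolation=2)
cv2.imwrite("pics/KT.png",cv2.resize(a,(800,600),interpolation=2))
```

```text
-0.018 0.028 8.98 [-8.82  1.78  6.11]
-0.01774 0.0282 9.13 [-8.87  2.58  3.82]
-0.01753 0.02829 9.18 [-8.93  2.52  3.7 ]
-0.01732 0.02838 9.85 [-9.52  3.18  3.01]
K pin [([145.4, 189.6], 0.96, 2249)]
K pin_grip [([145.4, 189.5], 0.62, 2202), ([65.8, 61.1], 0.47, 5635)]
K heatsink [([263.1, 181.1], 0.87, 25928)]
K fence [([257.5, 110.0], 0.58, 5055)]
9.97 [-9.68  2.94  2.97] [-0.0199 -0.0002] 36.7417
```

View pics/KT.png

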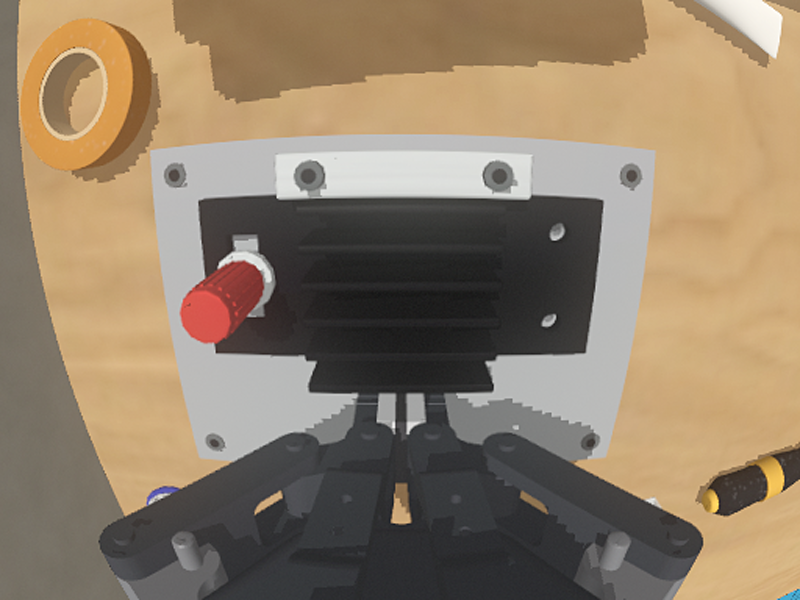

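The picture shows the heat sink flush on the fence (edge row about 200 at both ends, columns 200 and 603), with the pin seated at (260,280). The push is steady at 10 N, so I'm handing in.

Run:
```python
from h import *
F=force(10)-np.load("f0.npy"); print((-F[:2]@U).round(2)); print(finish_job())
```

```text
10.14
the job is handed in; nothing more can be done
None
```

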